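# Clear porcelain chips off a plate shaker

### The arm

A 6-joint arm with a two-finger parallel gripper is mounted at the origin on the work surface. World frame = base frame: x ahead of the robot, y to its left, z up, the work surface at z = 0. Lengths are in mm, angles in rad, forces in N, time in s.
With the tool pointing down it reaches from about 275 to 1000 mm from the base axis. Payload 8.4 kg.
Tool frame: the origin (TCP) lies midway between the tips of the shut fingers; the grasp point (between the pads) lies 19 mm behind it; z points along the fingers, y is the line along which they close (so a half turn about z gives the same grasp; the last joint's range is limited). The gripper opens to 85 mm and grips with 20 to 120 N. Pads are 22 mm wide; open, the fingers measure 114 mm over their backs; the gripper's body (76 mm by 85 mm) begins 54 mm behind the grasp point. The pads swing forward as they close: fully open they stand 13 mm farther back than shut.
Start: joints at [1.341, 0.353, 1.633, -0, 1.155, -0.002], TCP at [141.145, 608.856, 231.281] pointing down, gripper open.
Joint ranges: [-2.63, 2.63], [-0.92, 2.1], [0.06, 2.66], [-1.3, 4.44], [0, 2.69], [-3.02, 3.02]. Speed limits (rad/s): [2.22, 2.22, 2.79, 3.14, 3.14, 3.14].

### API

Orientations are given as [roll, pitch, yaw] about the fixed x, y, z axes, in that order (R = Rz(yaw) Ry(pitch) Rx(roll)).
In Python, from rig import telemetry, optics, r gives the robot as it stands.
- The arm moves only by the tool play_rows, never from a script. Its arguments are lists of equal length, an entry for each row: "dp": the shift along the tool's x, y, z in units of 40 mm (1.0 is 40 mm), a list of three; "rot": the turn, a rotation vector about the tool's x, y, z in units of 6 degrees (1.0 is 6 degrees), a list of three. In form: {"dp": [[tx, ty, tz], ...], "rot": [[ax, ay, az], ...]}. A call has 1 to 5 rows; each row is the pose to reach, as a shift and turn from the pose commanded when the call began, along the tool's axes at that moment; what a row does not reach only later rows make up. A row lasts 1/12 s, in which the tool goes at most 41.7 mm and 7.16 degrees, less where a joint would pass 70% of its speed; a pose out of reach is approached as far as the arm can. A call with a gripper value outside its range is refused whole. "fingers" is the opening, from 0 (shut) to 1 (fully open), set as the call begins (left out, the last holds). The fingers move at their own pace and stop on an object; "grip_force" is the grip in N (left out, the last holds). Time passes only in rows, so rows that repeat a pose let the fingers close. It gives the time, the measured TCP pose, the force, the opening and the grip force at its end, in the units of the state.
- telemetry.sense(): the state, without advancing time (a new reading comes with each control period).
- optics.grab_frame(name): name is "side" or "top" or "wrist"; returns a dict with "color" (420x560x3 uint8, red, green, blue), "mtx" (3x3 intrinsics, pixels), "D" ([k1, k2, p1, p2, k3] as OpenCV has them; the pictures are not rectified), "R" (3x3) and "t" (3): a world point X has camera coordinates R X + t; the wrist camera has in their place "mount" (4x4, takes a point from camera to tool coordinates, whose origin is the TCP and whose axes are the flange's). Camera axes: x right, y down, z forward; pixel columns grow to the right and rows downward; lengths in mm; the calibration is good to about 2 mm. A picture is of the moment at which its call begins: read the wrist's pose just before it. There is no depth.
- r.sign_off(): hands the job in; it is judged then, once.
The state is a dict: "clock": time; "qpos": joint angles; "qvel": joint speeds; "joint_efforts": joint torques, N m; "eef_pos": TCP position; "tcp_rot": TCP orientation; "contact_force": force on the tool from outside, world axes, zero at the start; "wrist_torque": the same for the moment, N m; "opening": opening from 0.0 (shut) to 1.0 (fully open); "grasp_force": force on a finger pad.
Only numpy, scipy, OpenCV 4.12 (cv2) and the standard library are available. Lean on these libraries where they do the work, as an engineer would, in place of code of your own. Each camera call takes 0.05 s, during which the arm holds its last target. There are 200 camera calls.

### The job

A porcelain plate has broken on the plate shaker. With the scraper block, wipe all five chips off the shaker's deck into the steel tray at its end, without letting the gripper touch the sharp chips, then stand the scraper upright back on its grey mat and let go. Leave the well plate, the tip box and the jar where they are.

Things in the scene. Friction and masses are not known exactly. Their poses are not given: they have to be found in the camera images.
- shaker: fixed plate shaker, white housing with a flat dark steel deck, 126 mm (x) by 220 mm (y), deck top 70 mm above the bench. Aluminium lips run along its two long sides (x = -63..-55 and 55..63 mm), 8 mm higher than the deck; the clear width between them is 110 mm. Both short ends (y = -110 and +110 mm) are open and flush; the deck overhangs the housing there. Origin: on the bench under the deck's centre; z up. The tray stands at one of the two open ends, which one varies.
- tray: loose open steel tray, 136 mm (x) by 125 mm (y) and 45 mm high, wall 3 mm, 0.6 kg, its axes along the shaker's. It stands on the bench with its near wall 12 mm under the deck's open end, so chips pushed over that end fall in. Origin: centre of its underside, z up.
- scraper: scraper block, at the start standing upright on the mat: a base 30 mm (x, thickness) by 70 mm (y, wiping width) by 16 mm high, its lowest 3 mm rubber, and on it a white ribbed grip 24 mm thick (x) by 56 mm (y), up to 66 mm above the underside. The same from front and back; wipes with either long face. About 0.16 kg. Origin: centre of its underside; z up. Take the grip across its 24 mm (x), some 45 mm above the underside.
- mat: fixed grey plastic mat on the bench, 70 mm (x) by 110 mm (y), 4 mm thick, on the left or the right; the scraper's place. Origin: centre of its underside.
- chip1: one of five sharp chips of broken white porcelain, irregular, about 24 x 18 mm across and 9 mm thick, 11 g, lying flat on the shaker's deck. Origin: centre of its underside.
- chip2: one of five sharp chips of broken white porcelain, irregular, about 21 x 22 mm across and 9 mm thick, 11 g, lying flat on the shaker's deck. Origin: centre of its underside.
- chip3: one of five sharp chips of broken white porcelain, irregular, about 25 x 15 mm across and 9 mm thick, 11 g, lying flat on the shaker's deck. Origin: centre of its underside.
- chip4: one of five sharp chips of broken white porcelain, irregular, about 22 x 19 mm across and 9 mm thick, 11 g, lying flat on the shaker's deck. Origin: centre of its underside.
- chip5: one of five sharp chips of broken white porcelain, irregular, about 19 x 20 mm across and 9 mm thick, 11 g, lying flat on the shaker's deck. Origin: centre of its underside.
- wellplate: white well plate, 127 x 85 mm, 14 mm high, lying on the bench by the shaker's other open end; a bystander. Origin: centre of its underside.
- tipbox: closed pipette tip box, 87 x 122 mm, 63 mm high, on the side opposite to the mat; a bystander. Origin: centre of its underside.
- jar: jar with a white cap, 60 mm across, 75 mm high, standing in front of the shaker, between it and the robot; a bystander. Origin: centre of its underside.
There are look-alikes about, which are no part of the job. Leave any pink look-alike of the scraper alone.

How it is judged:
By the outcome, as a careful person would: the job done as asked, in the order asked, and still so for the second after the job is handed in, with the robot touching nothing.
It also fails if it takes over 58 s, if anything falls off the work surface, if the arm or the gripper's body presses on something with over 40 N, if the wrist force passes 120 N, or if a joint passes its speed limit or range.

## Working session

There is one attempt and no reset: what is moved stays moved. The work goes in short steps, Python scripts to look and compute and a tool call to move; the robot and the scene stay as the last step left them, time stands still between calls to the robot, and variables do not carry over. Pictures are saved under pics/ and viewed, at most 10 in all, crops included, and the job is handed in when it is done.

Besides the shell and the picture viewer there is one more tool, called after "Emit:" as name(argument=value, ...), one argument or row to a line, values as JSON. play_rows: Moves the arm, as the interface text tells. Its arguments: {"type":"object","properties":{"dp":{"type":"array"},"rot":{"type":"array"},"fingers":{"type":"number"},"grip_force":{"type":"number"}},"required":["dp","rot"]}

```bash
mkdir -p pics
cat > h.py <<'E'
import numpy as np, cv2
from rig import telemetry, optics, r
from scipy.spatial.transform import Rotation as Ro
def ray(f,uv):
    n=cv2.undistortPoints(np.array([[uv]],float),f["mtx"],np.array(f["D"],float))[0,0]
    return np.array([n[0],n[1],1.])
def cam(f,s=None):
    if "mount" in f and f.get("R") is None:
        T=np.eye(4); T[:3,:3]=Ro.from_euler('xyz',s["tcp_rot"]).as_matrix(); T[:3,3]=s["eef_pos"]
        M=T@np.array(f["mount"]); return M[:3,:3],M[:3,3]
    R=np.array(f["R"]);return R.T,-R.T@np.array(f["t"])
def px(f,uv,z,s=None):
    A,c=cam(f,s); d=A@ray(f,uv); return c+d*(z-c[2])/d[2]
E
python3 - <<'E'
from h import *
import pickle
s=telemetry.sense();print(s)
for n in("top","side"):
    f=optics.grab_frame(n);pickle.dump(f,open(n+".pkl","wb"))
    cv2.imwrite(f"pics/{n}0.png",cv2.resize(f["color"][:,:,::-1],(800,600)))
    print(n,cam(f))
E
```

```text
{'clock': 0.0, 'qpos': array([ 1.34057705e+00,  3.53684215e-01,  1.63414773e+00, -4.53369453e-05,
        1.15518345e+00, -2.39274290e-03]), 'qvel': array([-2.78217017e-04,  6.27179219e-05,  1.16987652e-03,  1.88588888e-04,
       -4.10570725e-04, -7.37846320e-04]), 'joint_efforts': array([ 2.33353407e-03, -6.05239463e+01, -3.42077708e+01,  3.71659207e-04,
        9.10227187e-03,  1.07813509e-05]), 'eef_pos': array([141.0626487 , 608.37930277, 230.53333321]), 'tcp_rot': array([-3.14016982e+00,  3.80469164e-05,  2.91378449e+00]), 'contact_force': array([-0.35495542, -0.20323241, -0.88681729]), 'wrist_torque': array([ 0.00279078, -0.05117704, -0.01696259]), 'grasp_force': 0.0, 'opening': 1.0001753952412733}
top (array([[ 0.01093382, -0.98960913,  0.1433674 ],
       [-0.99992981, -0.01147503, -0.0029487 ],
       [ 0.0045632 , -0.1433251 , -0.98966514]]), array([ 335.71144702,   29.45026018, 1136.82246801]))
side (array([[ 0.91052363, -0.26033525,  0.32120442],
       [-0.41319011, -0.60085656,  0.68428453],
       [ 0.0148544 , -0.75577573, -0.65466205]]), array([ 204.21647061, -567.76174184,  669.63776764]))
```

View pics/top0.png

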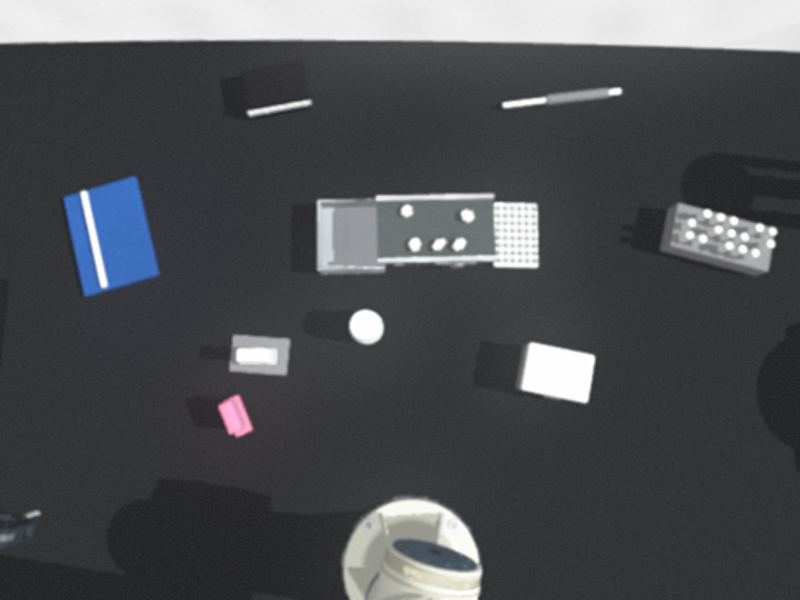

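View pics/side0.png

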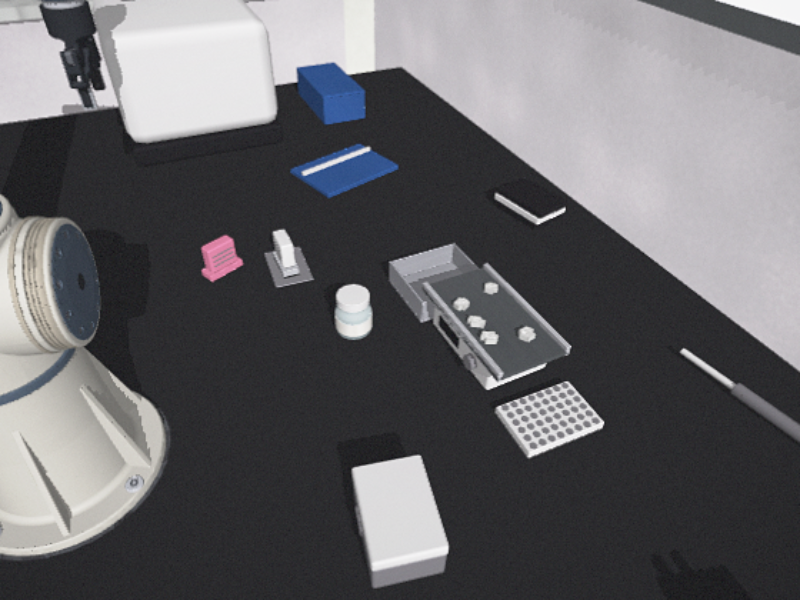

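Top view: the scraper (white, on the grey mat) is at (257,356). Look-alikes are the pink block (236,416), the white tip box (558,373) and the jar cap (366,327). The white block on the mat fits the description. The tray is at the left (+y) end and the chips are on the deck. I'll check with one close crop.

Run:
```python
from h import *
import pickle
f=pickle.load(open("top.pkl","rb"));c=f["color"][:,:,::-1]
a=cv2.resize(c[225:285,150:220],(350,300),interpolation=cv2.INTER_CUBIC)   # x5
b=cv2.resize(c[125:200,215:385],None,fx=4.7,fy=4.7,interpolation=cv2.INTER_CUBIC)[:, :800]
b=cv2.resize(c[130:195,215:385],(800,306),interpolation=cv2.INTER_CUBIC)
o=np.zeros((300+300,800,3),np.uint8);o[:300,:350]=a;o[300:]=b[:300]
cv2.imwrite("pics/crop.png",o)
```

```text
(no output)
```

View pics/crop.png

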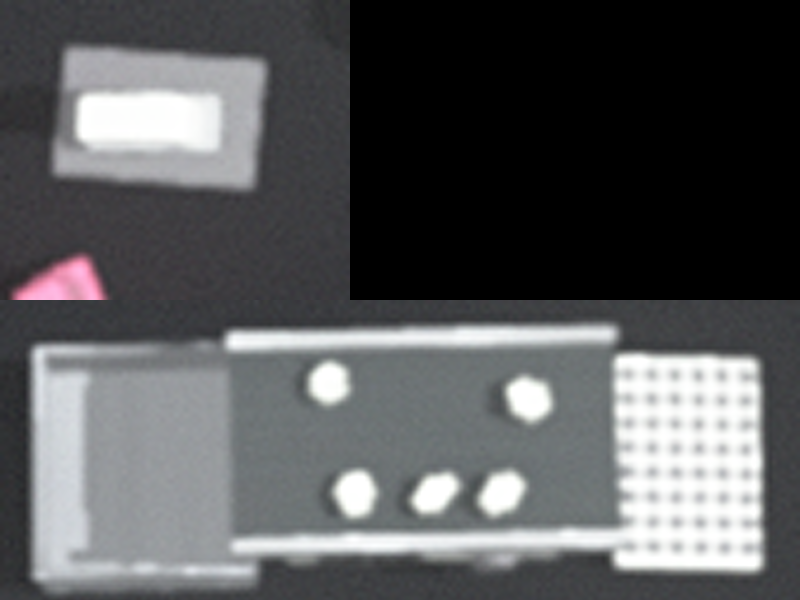

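The crop confirms the white ribbed grip stands on the grey mat, its long axis roughly along y. Five chips: two by the far lip, three by the near lip.

Run:
```python
from h import *
import pickle
np.set_printoptions(precision=1,suppress=True)
f=pickle.load(open("top.pkl","rb"))
A=lambda u,v:(149.5+(u+.5)/5+0,224.5+(v+.5)/5)
B=lambda u,v:(214.5+(u+.5)/4.706,129.5+(v-300+.5)/4.615*65/66.3+0) if 0 else (214.5+(u+.5)/4.706,129.5+(v-299.5)/4.708)
P=lambda l,m,z:[print(q,px(f,m(*q),z)) for q in l]
print("mat");P([(66,46),(268,60),(256,188),(54,175)],A,4)
print("grip");P([(77,93),(220,95),(220,150),(77,150)],A,70)
print("shaker");P([(227,333),(616,325),(620,548),(233,553)],B,78)
print("chips");P([(328,383),(528,399),(355,494),(434,494),(501,493)],B,77)
print("tray");P([(33,346),(33,583),(258,583)],B,45)
print("wp");P([(614,355),(762,358),(762,570),(614,566)],B,14)
g=(366*.7,327*.7);print("jar",px(f,g,75)); print("tip");P([(528,343),(595,353),(587,403),(520,391)],lambda u,v:(u*.7,v*.7),63)
```

```text
mat
(66, 46) [425.9 345.    4. ]
(268, 60) [419.6 233.1   4. ]
(256, 188) [349.8 237.2   4. ]
(54, 175) [355.3 348.1   4. ]
grip
(77, 93) [396.4 319.7  70. ]
(220, 95) [396.4 245.5  70. ]
(220, 150) [368.1 244.4  70. ]
(77, 150) [367.1 318.3  70. ]
shaker
(227, 333) [681.7  71.3  78. ]
(616, 325) [ 689.4 -148.7   78. ]
(620, 548) [ 560.5 -149.1   78. ]
(233, 553) [555.1  65.9  78. ]
chips
(328, 383) [653.4  14.   77. ]
(528, 399) [645.6 -98.6  77. ]
(355, 494) [589.6  -1.6  77. ]
(434, 494) [590.2 -45.7  77. ]
(501, 493) [591.2 -83.1  77. ]
tray
(33, 346) [683.4 185.4  45. ]
(33, 583) [543.1 180.9  45. ]
(258, 583) [544.6  52.4  45. ]
wp
(614, 355) [ 692. -158.   14.]
(762, 358) [ 691.6 -247.2   14. ]
(762, 570) [ 562.  -243.9   14. ]
(614, 566) [ 563.3 -156.3   14. ]
jar [435.9  84.4  75. ]
tip
(528, 343) [ 411.  -210.6   63. ]
(595, 353) [ 393.8 -333.5   63. ]
(587, 403) [ 303.5 -315.9   63. ]
(520, 391) [ 324.2 -194.5   63. ]
```

```bash
cat >> h.py <<'E'
def tgt(pos,yaw): return np.array(pos,float),Ro.from_euler('xyz',[np.pi,0,yaw])
def rel(p0,R0,p1,R1):
    return R0.inv().apply(p1-p0)/40,np.degrees((R0.inv()*R1).as_rotvec())/6
def plan(wps,step=36,ang=6.5,p0=None,R0=None):
    "wps: list of (x,y,z,yaw); prints end row of each call (<=5 rows)"
    if p0 is None:
        s=telemetry.sense();p0=np.array(s["eef_pos"]);R0=Ro.from_euler('xyz',s["tcp_rot"])
        print("t",round(s["clock"],2),"p",np.round(p0,1),"rpy",np.round(s["tcp_rot"],3),"F",np.round(s["contact_force"],1),"open",round(s["opening"],3),"q",np.round(s["qpos"],2))
    for w in wps:
        p1,R1=tgt(w[:3],w[3]);rv=(R0.inv()*R1).as_rotvec()
        rows=max(np.linalg.norm(p1-p0)/step,np.degrees(np.linalg.norm(rv))/ang);n=max(1,int(np.ceil(rows/5)))
        pa,Ra=p0,R0
        for i in range(1,n+1):
            pb=p0+(p1-p0)*i/n;Rb=R0*Ro.from_rotvec(rv*i/n)
            d,q=rel(pa,Ra,pb,Rb);print("  call dp",np.round(d,2),"rot",np.round(q,2),"rows~%.1f"%(rows/n));pa,Ra=pb,Rb
        p0,R0=p1,R1
E
python3 -c "
from h import *
plan([(383,291,230,np.pi/2)])"
```

```text
t 0.1 p [141.1 608.4 230.6] rpy [-3.14   0.     2.914] F [ 0.6 -0.4 -0.7] open 1.002 q [ 1.34  0.35  1.63 -0.    1.16 -0.  ]
  call dp [-2.56 -2.12  0.01] rot [-0.    0.    4.27] rows~3.9
  call dp [-3.23 -0.8   0.01] rot [-0.    0.    4.27] rows~3.9
  call dp [-3.26  0.67  0.01] rot [-0.    0.    4.27] rows~3.9
```

Emit:
play_rows(
  dp=[
    [-0.65,-0.53,0],
    [-1.3,-1.06,0],
    [-1.95,-1.6,0],
    [-2.56,-2.12,0],
  ],
  rot=[
    [0,0,1.07],
    [0,0,2.14],
    [0,0,3.2],
    [0,0,4.27],
  ],
)

```text
clock: 0.43
eef_pos: [222.2, 501.5, 230.8]
tcp_rot: [-3.141, 0.0, 2.462]
contact_force: [-0.1, 0.4, -0.1]
opening: 0.997
grasp_force: 0.0
```

Emit:
play_rows(
  dp=[
    [-0.8,-0.2,0],
    [-1.6,-0.4,0],
    [-2.4,-0.6,0],
    [-3.23,-0.8,0],
  ],
  rot=[
    [0,0,1.07],
    [0,0,2.14],
    [0,0,3.2],
    [0,0,4.27],
  ],
)

```text
clock: 0.77
eef_pos: [303.1, 395.9, 231.1]
tcp_rot: [-3.141, 0.0, 2.014]
contact_force: [0.3, 0.8, -0.7]
opening: 1.003
grasp_force: 0.0
```

Emit:
play_rows(
  dp=[
    [-0.8,0.17,0],
    [-1.6,0.34,0],
    [-2.4,0.5,0],
    [-3.26,0.67,0],
    [-3.26,0.67,0],
  ],
  rot=[
    [0,0,1.07],
    [0,0,2.14],
    [0,0,3.2],
    [0,0,4.27],
    [0,0,4.27],
  ],
)

```text
clock: 1.18
eef_pos: [385.8, 287.5, 231.1]
tcp_rot: [3.141, 0.002, 1.563]
contact_force: [-0.4, 0.3, 0.6]
opening: 0.998
grasp_force: 0.0
```

Run:
```python
from h import *
import pickle
s=telemetry.sense();f=optics.grab_frame("wrist");pickle.dump((s,f),open("w1.pkl","wb"))
plan([])
cv2.imwrite("pics/w1.png",f["color"][:,:,::-1]);print(f["mount"])
```

```text
t 1.23 p [384.6 289.3 231.1] rpy [-3.141e+00  1.000e-03  1.567e+00] F [0.3 0.7 0.3] open 1.002 q [ 0.64  0.13  1.93 -0.    1.08  0.65]
[[ 9.31121582e-04 -9.48622418e-01 -3.16408976e-01  8.04951738e+01]
 [ 9.99999324e-01  1.10372293e-03 -3.66283424e-04  6.38268187e-01]
 [ 6.96692510e-04 -3.16408421e-01  9.48622805e-01 -1.42184098e+02]
 [ 0.00000000e+00  0.00000000e+00  0.00000000e+00  1.00000000e+00]]
```

View pics/w1.png

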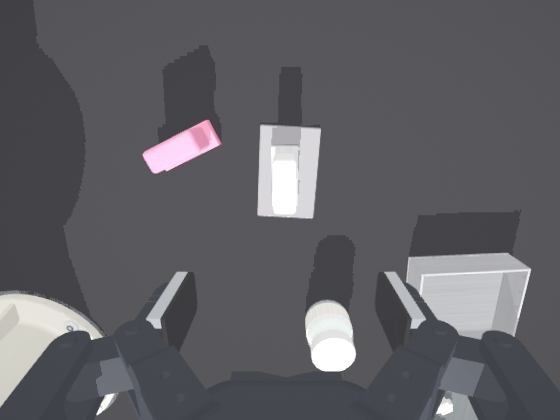

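The wrist view shows the scraper on its mat at about (285,180), the pink one at (182,147) and the jar at (330,340). I'll enlarge the scraper.

Run:
```python
from h import *
import pickle
s,f=pickle.load(open("w1.pkl","rb"))
cv2.imwrite("pics/w1c.png",cv2.resize(f["color"][115:225,240:340,::-1],(540,594),interpolation=cv2.INTER_CUBIC))
```

```text
(no output)
```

View pics/w1c.png

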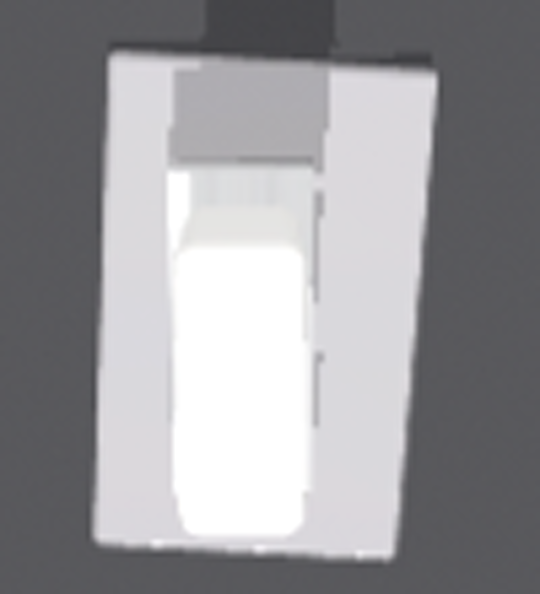

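Run:
```python
from h import *
import pickle
np.set_printoptions(precision=1,suppress=True)
s,f=pickle.load(open("w1.pkl","rb"))
f=dict(f);f.pop("R",None)
for l,z in(([(174,247),(304,247),(303,535),(177,535)],70),([(168,168),(318,168)],20),([(110,52),(437,70),(395,558),(94,543)],4)):
    W=[px(f,(239.5+(u+.5)/5.4,114.5+(v+.5)/5.4),z,s) for u,v in l];print(np.array(W),np.mean(W,0))
```

```text
[[373.3 318.8  70. ]
 [396.5 318.7  70. ]
 [396.4 264.4  70. ]
 [372.8 264.6  70. ]] [384.8 291.6  70. ]
[[370.2 326.9  20. ]
 [400.9 326.7  20. ]] [385.5 326.8  20. ]
[[357.7 349.2   4. ]
 [426.5 345.1   4. ]
 [419.7 236.    4. ]
 [350.6 240.2   4. ]] [388.6 292.6   4. ]
```

```bash
python3 -c "
from h import *
plan([(385,291.5,30,np.pi/2)])"
```

```text
t 1.23 p [384.6 289.3 231.1] rpy [-3.141e+00  1.000e-03  1.567e+00] F [0.3 0.7 0.3] open 1.002 q [ 0.64  0.13  1.93 -0.    1.08  0.65]
  call dp [0.03 0.01 2.51] rot [-0.    0.   -0.02] rows~2.8
  call dp [0.03 0.01 2.51] rot [-0.    0.   -0.02] rows~2.8
```

Emit:
play_rows(
  dp=[
    [0,0,0.7],
    [0,0,1.4],
    [0,0,2.1],
    [0,0,2.5],
    [0,0,2.5],
  ],
  rot=[
    [0,0,0],
    [0,0,0],
    [0,0,0],
    [0,0,0],
    [0,0,0],
  ],
  fingers=0.6,
)

```text
clock: 1.65
eef_pos: [380.7, 290.7, 128.0]
tcp_rot: [-3.136, 0.003, 1.574]
contact_force: [-0.2, -2.2, -0.2]
opening: 0.6
grasp_force: 0.0
```

Run:
```python
from h import *
import pickle
np.set_printoptions(precision=1,suppress=True)
s=telemetry.sense();f=optics.grab_frame("wrist");f.pop("R",None)
plan([(385,291.5,30,np.pi/2)])
# project the expected top-face corners and compare to bright blob
A,c=cam(f,s)
g=(f["color"].min(2)>235).astype(np.uint8);n,l,st,ce=cv2.connectedComponentsWithStats(g)
for x in (373,397):
  for y in(263.5,319.5):
    q=A.T@(np.array([x,y,70])-c);print(x,y,cv2.projectPoints(q[None],np.zeros(3),np.zeros(3),f["mtx"],np.array(f["D"],float))[0][0,0])
for i in range(1,n):
    if st[i,4]>300: print(st[i])
```

```text
t 1.7 p [381.7 291.4 129.9] rpy [-3.1  0.   1.6] F [-0.6  0.6  0.8] open 0.604 q [0.7 0.3 2.  0.  0.9 0.7]
  call dp [0.  0.1 2.5] rot [-0.  0.  0.] rows~2.8
373 263.5 [274.2 266. ]
373 319.5 [273.6 189.6]
397 263.5 [308.  266.2]
397 319.5 [310.3 189.8]
[ 273  166   37   98 2645]
```

Emit:
play_rows(
  dp=[
    [0,0.05,0.6],
    [0,0.05,1.2],
    [0,0.05,1.8],
    [0,0.05,2.5],
    [0,0.05,2.5],
  ],
  rot=[
    [0,0,0],
    [0,0,0],
    [0,0,0],
    [0,0,0],
    [0,0,0],
  ],
)

```text
clock: 2.12
eef_pos: [383.7, 291.0, 28.9]
tcp_rot: [-3.138, 0.002, 1.573]
contact_force: [-1.2, -1.1, -0.4]
opening: 0.599
grasp_force: 0.0
```

Emit:
play_rows(
  dp=[
    [0,0,0],
    [0,0,0],
    [0,0,0],
    [0,0,0],
    [0,0,0],
  ],
  rot=[
    [0,0,0],
    [0,0,0],
    [0,0,0],
    [0,0,0],
    [0,0,0],
  ],
  fingers=0,
  grip_force=50,
)

```text
clock: 2.53
eef_pos: [386.3, 292.4, 32.9]
tcp_rot: [3.139, -0.002, 1.572]
contact_force: [-1.0, 0.8, 9.3]
opening: 0.268
grasp_force: 52.7
```

Run:
```python
from h import *
# shaker frame -> world
c=np.array([621.7,-40]);a=.03
sh=lambda x,y:c+[x*np.cos(a)-y*np.sin(a),x*np.sin(a)+y*np.cos(a)]
print(telemetry.sense()["grasp_force"])
for n,q in (("n0",(-17,-97)),("n1",(-17,112)),("f0",(17,-97)),("f1",(17,112))):print(n,sh(*q))
p=telemetry.sense()["eef_pos"]
plan([(p[0],p[1],200,np.pi/2),(*sh(-17,-97),200,np.pi+a)])
```

```text
52.72786796092987
n0 [ 607.61721295 -137.46627678]
n1 [601.3481534   71.43968028]
f0 [ 641.60191409 -136.44642977]
f1 [635.33285455  72.45952728]
t 2.53 p [386.3 292.4  32.9] rpy [ 3.139e+00 -2.000e-03  1.572e+00] F [-1.   0.8  9.3] open 0.268 q [0.64 0.43 2.08 0.   0.63 0.64]
  call dp [ 0.01  0.01 -4.18] rot [ 0.02 -0.02  0.02] rows~4.6
  call dp [-3.58  1.84  0.  ] rot [-0.   0.  -5.1] rows~4.7
  call dp [-4.02 -0.23 -0.  ] rot [ 0.   0.  -5.1] rows~4.7
  call dp [-3.34 -2.25 -0.  ] rot [-0.   0.  -5.1] rows~4.7
```

Emit:
play_rows(
  dp=[
    [0,0,0],
    [0,0,0],
    [0,0,0],
  ],
  rot=[
    [0,0,0],
    [0,0,0],
    [0,0,0],
  ],
)

```text
clock: 2.78
eef_pos: [386.2, 292.3, 32.8]
tcp_rot: [3.14, -0.002, 1.572]
contact_force: [-1.6, 0.5, 8.8]
opening: 0.275
grasp_force: 52.7
```

Emit:
play_rows(
  dp=[
    [0,0,-0.4],
    [0,0,-1.2],
    [0,0,-2.1],
    [0,0,-3.0],
    [0,0,-3.8],
  ],
  rot=[
    [0,0,0],
    [0,0,0],
    [0,0,0],
    [0,0,0],
    [0,0,0],
  ],
)

```text
clock: 3.2
eef_pos: [385.4, 291.5, 186.2]
tcp_rot: [3.14, -0.001, 1.572]
contact_force: [1.5, -0.1, -0.0]
opening: 0.271
grasp_force: 51.4
```

Emit:
play_rows(
  dp=[
    [0,0,-0.4],
    [0,0,-0.4],
    [0,0,-0.4],
  ],
  rot=[
    [0,0,0],
    [0,0,0],
    [0,0,0],
  ],
)

```text
clock: 3.45
eef_pos: [385.7, 291.8, 200.4]
tcp_rot: [3.139, -0.002, 1.572]
contact_force: [-1.0, -0.7, -2.2]
opening: 0.276
grasp_force: 51.5
```

Emit:
play_rows(
  dp=[
    [-0.6,0.3,0],
    [-1.35,0.7,0],
    [-2.1,1.08,0],
    [-2.85,1.46,0],
    [-3.58,1.84,0],
  ],
  rot=[
    [0,0,-0.9],
    [0,0,-1.9],
    [0,0,-3.0],
    [0,0,-4.05],
    [0,0,-5.1],
  ],
)

```text
clock: 3.87
eef_pos: [458.4, 146.6, 197.6]
tcp_rot: [-3.139, -0.001, 2.112]
contact_force: [1.0, -0.1, -1.3]
opening: 0.273
grasp_force: 51.4
```

Emit:
play_rows(
  dp=[
    [-0.8,-0.05,0],
    [-1.6,-0.1,0],
    [-2.4,-0.14,0],
    [-3.2,-0.18,0],
    [-4.02,-0.23,0],
  ],
  rot=[
    [0,0,-1.02],
    [0,0,-2.04],
    [0,0,-3.06],
    [0,0,-4.08],
    [0,0,-5.1],
  ],
)

```text
clock: 4.28
eef_pos: [532.6, 3.9, 197.3]
tcp_rot: [-3.14, -0.003, 2.646]
contact_force: [1.2, 0.5, -1.8]
opening: 0.276
grasp_force: 51.4
```

Emit:
play_rows(
  dp=[
    [-0.9,-0.6,0],
    [-1.7,-1.15,0],
    [-2.4,-1.6,0],
    [-3.0,-2.0,0],
    [-3.34,-2.25,0],
  ],
  rot=[
    [0,0,-1.3],
    [0,0,-2.5],
    [0,0,-3.6],
    [0,0,-4.5],
    [0,0,-5.1],
  ],
)

```text
clock: 4.7
eef_pos: [607.4, -140.5, 196.9]
tcp_rot: [3.142, -0.002, -3.104]
contact_force: [-0.3, 1.3, -1.4]
opening: 0.271
grasp_force: 51.4
```

Emit:
play_rows(
  dp=[
    [0,0,0],
    [0,0,0],
    [0,0,0],
    [0,0,0],
  ],
  rot=[
    [0,0,0],
    [0,0,0],
    [0,0,0],
    [0,0,0],
  ],
)

```text
clock: 5.03
eef_pos: [606.3, -136.5, 198.4]
tcp_rot: [3.141, -0.002, -3.109]
contact_force: [-0.2, 0.8, -1.4]
opening: 0.273
grasp_force: 51.3
```

Run:
```python
from h import *
import pickle
s=telemetry.sense();f=optics.grab_frame("wrist");pickle.dump((s,f),open("w2.pkl","wb"))
plan([(607.6,-137.5,200,np.pi+.03)])
cv2.imwrite("pics/w2.png",cv2.resize(f["color"][:,:,::-1],(800,600)))
```

```text
t 5.08 p [ 606.6 -136.5  198.8] rpy [ 3.141e+00 -1.000e-03 -3.108e+00] F [ 0.   0.2 -2.2] open 0.276 q [-0.22  0.38  1.67  0.    1.09 -1.83]
  call dp [-0.03 -0.03 -0.03] rot [ 0.   -0.01  0.03] rows~0.1
```

View pics/w2.png

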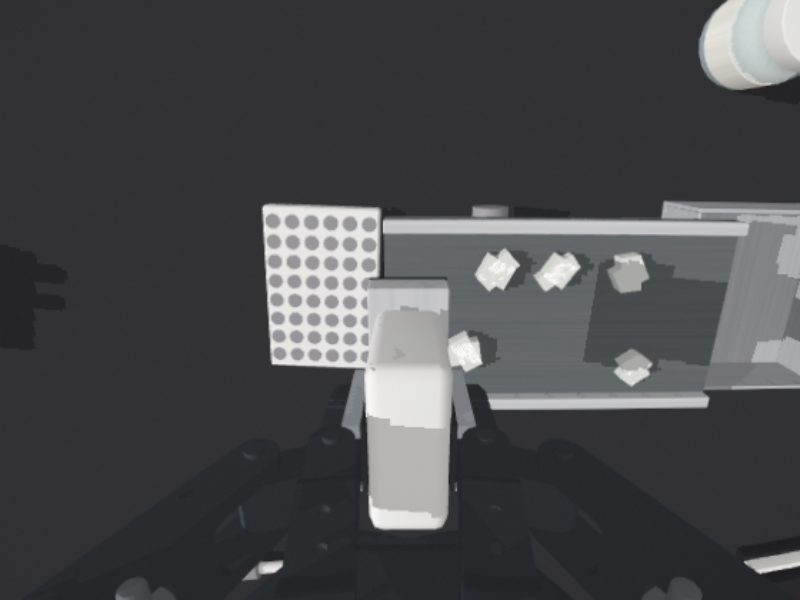

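Held scraper centred at about (408,350); chips at (497,270), (557,271), (628,272), (465,352), (632,367); deck's -y end at column 384.

Run:
```python
from h import *
import pickle
np.set_printoptions(precision=1,suppress=True)
s,f=pickle.load(open("w2.pkl","rb"));f.pop("R",None)
for l,z in (([(383,219),(748,223),(708,405),(490,409)],78),([(384,236),(384,275)],70),([(497,270),(557,271),(628,272),(465,352),(632,367)],75)):
    for u,v in l: print((u,v),px(f,((u+.5)*.7-.5,(v+.5)*.7-.5),z,s))
for u,v in ((370,280),(448,280)):print("base",px(f,((u+.5)*.7-.5,(v+.5)*.7-.5),185,s))
c=np.array([621.7,-40]);a=.03
sh=lambda x,y:c+[x*np.cos(a)-y*np.sin(a),x*np.sin(a)+y*np.cos(a)]
for q in((-63,-110),(-63,110),(63,110)):print(sh(*q))
```

```text
(383, 219) [ 562.2 -153.4   78. ]
(748, 223) [555.8  64.3  78. ]
(708, 405) [679.4  69.9  78. ]
(490, 409) [685.7 -79.9  78. ]
(384, 236) [ 573.5 -153.    70. ]
(384, 275) [ 597.8 -152.6   70. ]
(497, 270) [591.  -83.8  75. ]
(557, 271) [590.3 -47.   75. ]
(628, 272) [589.4  -2.7  75. ]
(465, 352) [646.  -99.3  75. ]
(632, 367) [653.5  12.3  75. ]
base [ 569.4 -152.2  185. ]
base [ 568.4 -124.3  185. ]
[ 562.  -151.8]
[555.4  68.1]
[681.4  71.8]
```

Emit:
play_rows(
  dp=[
    [-0.06,-0.075,0.6],
    [-0.06,-0.075,1.3],
    [-0.06,-0.075,1.9],
    [-0.06,-0.075,2.3],
    [-0.06,-0.075,2.4],
  ],
  rot=[
    [0,0,0],
    [0,0,0],
    [0,0,0],
    [0,0,0],
    [0,0,0],
  ],
)

```text
clock: 5.5
eef_pos: [607.6, -139.2, 100.4]
tcp_rot: [3.14, -0.005, -3.108]
contact_force: [-0.3, 0.4, -3.2]
opening: 0.276
grasp_force: 51.5
```

Emit:
play_rows(
  dp=[
    [0,0,0],
    [0,0,0],
    [0,0,0],
    [0,0,0],
  ],
  rot=[
    [0,0,0],
    [0,0,0],
    [0,0,0],
    [0,0,0],
  ],
)

```text
clock: 5.83
eef_pos: [610.7, -140.6, 104.8]
tcp_rot: [-3.141, 0.002, -3.109]
contact_force: [0.0, -1.2, -1.3]
opening: 0.278
grasp_force: 51.5
```

```bash
python3 -c "
from h import *
plan([(609.1,-139.5,98.5,np.pi+.03)])"
```

```text
t 5.83 p [ 610.7 -140.6  104.8] rpy [-3.141e+00  2.000e-03 -3.109e+00] F [ 0.  -1.2 -1.3] open 0.278 q [-0.23  0.49  1.73 -0.    0.92 -1.83]
  call dp [0.04 0.03 0.16] rot [-0.01  0.02  0.03] rows~0.2
```

Emit:
play_rows(
  dp=[
    [0,0,0.06],
    [0,0,0.1],
    [0,0,0.13],
    [0,0,0.13],
    [0,0,0.13],
  ],
  rot=[
    [0,0,0],
    [0,0,0],
    [0,0,0],
    [0,0,0],
    [0,0,0],
  ],
)

```text
clock: 6.25
eef_pos: [610.0, -140.7, 98.9]
tcp_rot: [-3.141, 0.001, -3.109]
contact_force: [-1.7, -0.2, 6.1]
opening: 0.277
grasp_force: 52.3
```

Emit:
play_rows(
  dp=[
    [0,0,0],
    [0,0,0],
    [0,0,0],
  ],
  rot=[
    [0,0,0],
    [0,0,0],
    [0,0,0],
  ],
)

```text
clock: 6.5
eef_pos: [610.0, -140.7, 99.0]
tcp_rot: [-3.141, 0.001, -3.109]
contact_force: [-2.2, 0.0, 6.2]
opening: 0.269
grasp_force: 52.3
```

Emit:
play_rows(
  dp=[
    [0,0.1,0],
    [0,0.3,0],
    [0,0.55,0],
    [0,0.8,0],
    [0,1.0,0],
  ],
  rot=[
    [0,0,0],
    [0,0,0],
    [0,0,0],
    [0,0,0],
    [0,0,0],
  ],
)

```text
clock: 6.92
eef_pos: [609.3, -100.3, 99.0]
tcp_rot: [-3.141, 0.002, -3.108]
contact_force: [1.0, -3.4, 6.2]
opening: 0.273
grasp_force: 52.4
```

Emit:
play_rows(
  dp=[
    [0,0.22,0],
    [0,0.44,0],
    [0,0.66,0],
    [0,0.88,0],
    [0,1.1,0],
  ],
  rot=[
    [0,0,0],
    [0,0,0],
    [0,0,0],
    [0,0,0],
    [0,0,0],
  ],
)

```text
clock: 7.33
eef_pos: [607.9, -56.3, 99.0]
tcp_rot: [-3.141, 0.002, -3.108]
contact_force: [0.2, -3.5, 4.8]
opening: 0.271
grasp_force: 52.4
```

Steady light contact; I'll continue over the end.

Emit:
play_rows(
  dp=[
    [0,0.22,0],
    [0,0.44,0],
    [0,0.66,0],
    [0,0.88,0],
    [0,1.1,0],
  ],
  rot=[
    [0,0,0],
    [0,0,0],
    [0,0,0],
    [0,0,0],
    [0,0,0],
  ],
)

```text
clock: 7.75
eef_pos: [606.4, -12.4, 99.0]
tcp_rot: [-3.141, 0.002, -3.108]
contact_force: [1.0, -4.5, 6.5]
opening: 0.276
grasp_force: 52.5
```

Emit:
play_rows(
  dp=[
    [0,0.22,0],
    [0,0.44,0],
    [0,0.66,0],
    [0,0.88,0],
    [0,1.1,0],
  ],
  rot=[
    [0,0,0],
    [0,0,0],
    [0,0,0],
    [0,0,0],
    [0,0,0],
  ],
)

```text
clock: 8.17
eef_pos: [604.8, 31.7, 99.0]
tcp_rot: [-3.141, 0.002, -3.108]
contact_force: [1.2, -4.2, 6.3]
opening: 0.275
grasp_force: 52.5
```

Emit:
play_rows(
  dp=[
    [0,0.22,0],
    [0,0.44,0],
    [0,0.66,0],
    [0,0.88,0],
    [0,1.05,0],
  ],
  rot=[
    [0,0,0],
    [0,0,0],
    [0,0,0],
    [0,0,0],
    [0,0,0],
  ],
)

```text
clock: 8.58
eef_pos: [603.2, 73.9, 98.9]
tcp_rot: [-3.141, 0.001, -3.108]
contact_force: [-0.8, -3.8, 5.6]
opening: 0.277
grasp_force: 52.5
```

Emit:
play_rows(
  dp=[
    [0,0,-0.3],
    [0,0,-0.9],
    [0,0,-1.6],
    [0,0,-2.2],
    [0,0,-2.5],
  ],
  rot=[
    [0,0,0],
    [0,0,0],
    [0,0,0],
    [0,0,0],
    [0,0,0],
  ],
)

```text
clock: 9.0
eef_pos: [603.7, 73.7, 201.5]
tcp_rot: [3.141, 0.003, -3.109]
contact_force: [0.1, 0.6, -1.6]
opening: 0.274
grasp_force: 51.5
```

Run:
```python
from h import *
a=optics.grab_frame("wrist")["color"];b=optics.grab_frame("side")["color"]
o=np.zeros((600,800,3),np.uint8);o[:300,:400]=cv2.resize(a,(400,300));o[:300,400:]=cv2.resize(b,(400,300))
o[300:]=cv2.resize(b[155:285,260:420],(800,650))[150:450]
cv2.imwrite("pics/m3.png",o[:,:,::-1])
c=np.array([621.2,-42]);t=.03
sh=lambda x,y:c+[x*np.cos(t)-y*np.sin(t),x*np.sin(t)+y*np.cos(t)]
plan([(*sh(16,-98),200,np.pi+.03),(*sh(16,-98),103,np.pi+.03)])
```

```text
t 9.1 p [603.9  73.6 200.5] rpy [ 3.141  0.004 -3.109] F [-0.3  0.2 -1.1] open 0.28 q [ 0.12  0.36  1.7   0.    1.08 -1.49]
  call dp [-0.37 -2.68  0.01] rot [0.   0.02 0.01] rows~3.0
  call dp [-0.37 -2.68  0.01] rot [0.   0.02 0.01] rows~3.0
  call dp [ 0.   -0.    2.42] rot [0. 0. 0.] rows~2.7
```

View pics/m3.png

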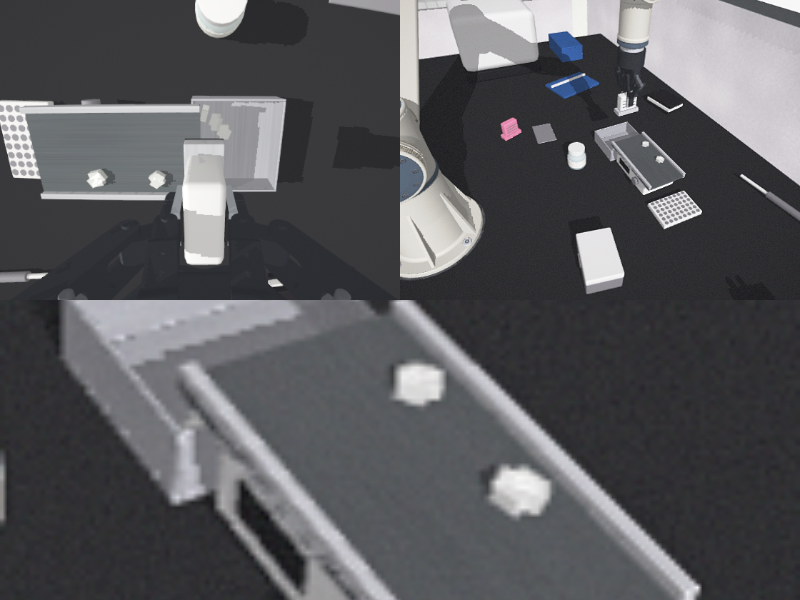

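Three chips lie in the tray (wrist view about (212,120)); two remain on the deck at (97,178) and (157,180).

Run:
```python
from h import *
s=telemetry.sense();f=optics.grab_frame("wrist");f.pop("R",None)
for u,v in((97,178),(157,180)): 
    w=px(f,(u*1.4,v*1.4),75,s)[:2]; print(w, Ro.from_euler('z',-.03).apply([*(w-[621.2,-42]),0]))
```

```text
[654.80290258 -66.82393006] [ 32.84317621 -25.820696     0.        ]
[654.62229501  12.8738199 ] [35.05322378 53.84661008  0.        ]
```

Emit:
play_rows(
  dp=[
    [-0.07,-0.5,0],
    [-0.16,-1.15,0],
    [-0.25,-1.8,0],
    [-0.33,-2.4,0],
    [-0.37,-2.68,0],
  ],
  rot=[
    [0,0,0],
    [0,0,0],
    [0,0,0],
    [0,0,0],
    [0,0,0],
  ],
)

```text
clock: 9.57
eef_pos: [620.1, -35.7, 195.8]
tcp_rot: [-3.141, -0.003, -3.11]
contact_force: [-0.0, 0.4, -2.0]
opening: 0.27
grasp_force: 51.3
```

Emit:
play_rows(
  dp=[
    [-0.1,-0.7,0],
    [-0.2,-1.4,0],
    [-0.28,-2.05,0],
    [-0.35,-2.5,0],
    [-0.37,-2.68,0],
  ],
  rot=[
    [0,0,0],
    [0,0,0],
    [0,0,0],
    [0,0,0],
    [0,0,0],
  ],
)

```text
clock: 9.98
eef_pos: [638.8, -142.0, 196.2]
tcp_rot: [3.141, -0.002, -3.11]
contact_force: [-0.4, 0.0, -2.1]
opening: 0.277
grasp_force: 51.4
```

Emit:
play_rows(
  dp=[
    [0,0,0.5],
    [0,0,1.2],
    [0,0,1.8],
    [0,0,2.2],
    [0,0,2.35],
  ],
  rot=[
    [0,0,0],
    [0,0,0],
    [0,0,0],
    [0,0,0],
    [0,0,0],
  ],
)

```text
clock: 10.4
eef_pos: [636.7, -138.5, 100.0]
tcp_rot: [3.14, -0.006, -3.108]
contact_force: [-1.0, -0.9, -2.0]
opening: 0.276
grasp_force: 51.5
```

Emit:
play_rows(
  dp=[
    [0,0,0],
    [0,0,0],
    [0,0,0],
    [0,0,0],
  ],
  rot=[
    [0,0,0],
    [0,0,0],
    [0,0,0],
    [0,0,0],
  ],
)

```text
clock: 10.73
eef_pos: [640.2, -140.0, 105.4]
tcp_rot: [-3.141, 0.002, -3.108]
contact_force: [0.2, 0.3, -2.9]
opening: 0.273
grasp_force: 51.5
```

```bash
python3 -c "
from h import *
t=.03
plan([(621.2+16+98*t,-42-98+.48,98.8,np.pi+.03)])"
```

```text
t 10.73 p [ 640.2 -140.   105.4] rpy [-3.141e+00  2.000e-03 -3.108e+00] F [ 0.2  0.3 -2.9] open 0.273 q [-0.22  0.53  1.66  0.    0.95 -1.82]
  call dp [0.   0.01 0.17] rot [-0.    0.02  0.03] rows~0.2
```

Emit:
play_rows(
  dp=[
    [0,0,0.06],
    [0,0,0.11],
    [0,0,0.14],
    [0,0,0.15],
    [0,0,0.15],
  ],
  rot=[
    [0,0,0],
    [0,0,0],
    [0,0,0],
    [0,0,0],
    [0,0,0],
  ],
)

```text
clock: 11.15
eef_pos: [639.5, -140.1, 98.9]
tcp_rot: [-3.142, 0.0, -3.109]
contact_force: [-1.2, 0.9, 5.6]
opening: 0.278
grasp_force: 52.4
```

Emit:
play_rows(
  dp=[
    [0,0.1,0],
    [0,0.3,0],
    [0,0.55,0],
    [0,0.8,0],
    [0,1.0,0],
  ],
  rot=[
    [0,0,0],
    [0,0,0],
    [0,0,0],
    [0,0,0],
    [0,0,0],
  ],
)

```text
clock: 11.57
eef_pos: [638.9, -99.5, 99.0]
tcp_rot: [-3.141, 0.002, -3.108]
contact_force: [1.3, -3.9, 5.7]
opening: 0.273
grasp_force: 52.3
```

Emit:
play_rows(
  dp=[
    [0,0.22,0],
    [0,0.44,0],
    [0,0.66,0],
    [0,0.88,0],
    [0,1.1,0],
  ],
  rot=[
    [0,0,0],
    [0,0,0],
    [0,0,0],
    [0,0,0],
    [0,0,0],
  ],
)

```text
clock: 11.98
eef_pos: [637.4, -55.6, 99.0]
tcp_rot: [-3.141, 0.002, -3.108]
contact_force: [1.3, -4.2, 4.9]
opening: 0.278
grasp_force: 52.3
```

Emit:
play_rows(
  dp=[
    [0,0.22,0],
    [0,0.44,0],
    [0,0.66,0],
    [0,0.88,0],
    [0,1.1,0],
  ],
  rot=[
    [0,0,0],
    [0,0,0],
    [0,0,0],
    [0,0,0],
    [0,0,0],
  ],
)

```text
clock: 12.4
eef_pos: [635.9, -11.6, 98.9]
tcp_rot: [-3.141, 0.002, -3.108]
contact_force: [-0.4, -3.6, 6.0]
opening: 0.275
grasp_force: 52.4
```

Emit:
play_rows(
  dp=[
    [0,0.22,0],
    [0,0.44,0],
    [0,0.66,0],
    [0,0.88,0],
    [0,1.1,0],
  ],
  rot=[
    [0,0,0],
    [0,0,0],
    [0,0,0],
    [0,0,0],
    [0,0,0],
  ],
)

```text
clock: 12.82
eef_pos: [634.3, 32.4, 99.0]
tcp_rot: [-3.141, 0.002, -3.108]
contact_force: [1.4, -4.5, 6.5]
opening: 0.276
grasp_force: 52.4
```

Emit:
play_rows(
  dp=[
    [0,0.22,0],
    [0,0.44,0],
    [0,0.66,0],
    [0,0.88,0],
    [0,1.05,0],
  ],
  rot=[
    [0,0,0],
    [0,0,0],
    [0,0,0],
    [0,0,0],
    [0,0,0],
  ],
)

```text
clock: 13.23
eef_pos: [632.7, 74.6, 98.9]
tcp_rot: [-3.141, 0.001, -3.108]
contact_force: [-0.2, -4.7, 6.4]
opening: 0.278
grasp_force: 52.4
```

Emit:
play_rows(
  dp=[
    [0,0,-0.3],
    [0,0,-0.9],
    [0,0,-1.6],
    [0,0,-2.2],
    [0,0,-2.5],
  ],
  rot=[
    [0,0,0],
    [0,0,0],
    [0,0,0],
    [0,0,0],
    [0,0,0],
  ],
)

```text
clock: 13.65
eef_pos: [633.3, 74.4, 201.6]
tcp_rot: [3.141, 0.003, -3.109]
contact_force: [1.0, 0.3, -1.0]
opening: 0.275
grasp_force: 51.5
```

Run:
```python
from h import *
a=optics.grab_frame("wrist")["color"];b=optics.grab_frame("side")["color"]
o=np.zeros((600,800,3),np.uint8);o[:300,:400]=cv2.resize(a,(400,300));o[:300,400:]=cv2.resize(a[100:250,100:300],(400,300))
o[300:]=cv2.resize(b[155:285,260:420],(800,650))[50:350]
cv2.imwrite("pics/m4.png",o[:,:,::-1])
plan([(388,291.5,200,np.pi/2)])
```

```text
t 13.75 p [633.5  74.3 200.6] rpy [ 3.141  0.004 -3.109] F [ 0.5 -0.  -1.9] open 0.276 q [ 0.11  0.4   1.64  0.    1.1  -1.49]
  call dp [ 1.98  1.88 -0.  ] rot [0.01 0.01 5.1 ] rows~4.7
  call dp [ 2.66  0.6  -0.  ] rot [0.01 0.01 5.1 ] rows~4.7
  call dp [ 2.6  -0.84  0.  ] rot [0.01 0.01 5.1 ] rows~4.7
```

View pics/m4.png

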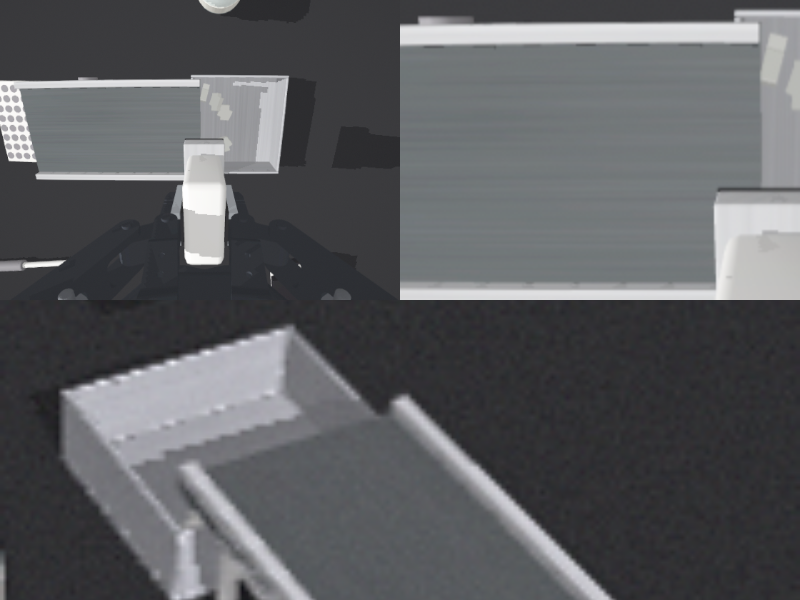

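The deck is clear and chips show in the tray. I'll take the scraper back.

Emit:
play_rows(
  dp=[
    [0.3,0.3,0],
    [0.75,0.7,0],
    [1.2,1.13,0],
    [1.6,1.5,0],
    [1.98,1.88,0],
  ],
  rot=[
    [0,0,0.9],
    [0,0,1.95],
    [0,0,3.0],
    [0,0,4.05],
    [0,0,5.1],
  ],
)

```text
clock: 14.17
eef_pos: [548.4, 146.7, 196.0]
tcp_rot: [-3.139, -0.003, 2.635]
contact_force: [0.2, -0.0, -2.1]
opening: 0.275
grasp_force: 51.4
```

Emit:
play_rows(
  dp=[
    [0.53,0.12,0],
    [1.06,0.24,0],
    [1.6,0.36,0],
    [2.13,0.48,0],
    [2.66,0.6,0],
  ],
  rot=[
    [0,0,1.02],
    [0,0,2.04],
    [0,0,3.06],
    [0,0,4.08],
    [0,0,5.1],
  ],
)

```text
clock: 14.58
eef_pos: [466.8, 218.8, 196.3]
tcp_rot: [-3.139, -0.0, 2.101]
contact_force: [-0.3, 0.1, -1.1]
opening: 0.279
grasp_force: 51.4
```

Emit:
play_rows(
  dp=[
    [0.6,-0.2,0],
    [1.25,-0.4,0],
    [1.8,-0.58,0],
    [2.3,-0.74,0],
    [2.6,-0.84,0],
  ],
  rot=[
    [0,0,1.15],
    [0,0,2.3],
    [0,0,3.4],
    [0,0,4.4],
    [0,0,5.1],
  ],
)

```text
clock: 15.0
eef_pos: [384.2, 291.3, 196.4]
tcp_rot: [-3.139, 0.001, 1.567]
contact_force: [0.5, 0.1, -2.0]
opening: 0.272
grasp_force: 51.4
```

Emit:
play_rows(
  dp=[
    [0,0,0],
    [0,0,0],
    [0,0,0],
    [0,0,0],
  ],
  rot=[
    [0,0,0],
    [0,0,0],
    [0,0,0],
    [0,0,0],
  ],
)

```text
clock: 15.33
eef_pos: [387.2, 290.3, 197.6]
tcp_rot: [-3.141, 0.001, 1.573]
contact_force: [-0.5, -0.3, -1.2]
opening: 0.273
grasp_force: 51.4
```

```bash
python3 -c "
from h import *
plan([(388,292,37,np.pi/2)])"
```

```text
t 15.33 p [387.2 290.3 197.6] rpy [-3.141e+00  1.000e-03  1.573e+00] F [-0.5 -0.3 -1.2] open 0.273 q [ 0.64  0.17  1.96 -0.    1.01  0.64]
  call dp [0.05 0.02 4.01] rot [-0.    0.01  0.02] rows~4.5
```

Emit:
play_rows(
  dp=[
    [0.03,0.02,0.7],
    [0.03,0.02,1.6],
    [0.03,0.02,2.5],
    [0.03,0.02,3.2],
    [0.03,0.02,3.8],
  ],
  rot=[
    [0,0,0],
    [0,0,0],
    [0,0,0],
    [0,0,0],
    [0,0,0],
  ],
)

```text
clock: 15.75
eef_pos: [387.6, 291.0, 43.9]
tcp_rot: [-3.14, 0.001, 1.572]
contact_force: [0.2, 0.1, -0.9]
opening: 0.273
grasp_force: 51.5
```

Emit:
play_rows(
  dp=[
    [0,0,0.05],
    [0,0,0.1],
    [0,0,0.1],
    [0,0,0.1],
    [0,0,0.1],
  ],
  rot=[
    [0,0,0],
    [0,0,0],
    [0,0,0],
    [0,0,0],
    [0,0,0],
  ],
)

```text
clock: 16.17
eef_pos: [388.8, 292.7, 43.6]
tcp_rot: [3.139, -0.002, 1.572]
contact_force: [0.2, -0.2, -1.3]
opening: 0.274
grasp_force: 51.3
```

Emit:
play_rows(
  dp=[
    [0,0,0.08],
    [0,0,0.16],
    [0,0,0.22],
    [0,0,0.27],
    [0,0,0.27],
  ],
  rot=[
    [0,0,0],
    [0,0,0],
    [0,0,0],
    [0,0,0],
    [0,0,0],
  ],
)

```text
clock: 16.58
eef_pos: [387.8, 292.2, 32.8]
tcp_rot: [3.142, -0.0, 1.572]
contact_force: [-6.6, -3.8, 28.3]
opening: 0.271
grasp_force: 55.5
```

Emit:
play_rows(
  dp=[
    [0,0,0],
    [0,0,0],
    [0,0,0],
  ],
  rot=[
    [0,0,0],
    [0,0,0],
    [0,0,0],
  ],
)

```text
clock: 16.83
eef_pos: [387.8, 292.3, 32.8]
tcp_rot: [3.141, -0.0, 1.572]
contact_force: [-5.7, -4.4, 27.1]
opening: 0.274
grasp_force: 55.5
```

Emit:
play_rows(
  dp=[
    [0,0,-0.03],
    [0,0,-0.05],
    [0,0,-0.05],
  ],
  rot=[
    [0,0,0],
    [0,0,0],
    [0,0,0],
  ],
)

```text
clock: 17.08
eef_pos: [387.7, 292.1, 33.3]
tcp_rot: [3.142, -0.0, 1.572]
contact_force: [-1.0, -0.2, 0.1]
opening: 0.277
grasp_force: 51.7
```

Emit:
play_rows(
  dp=[
    [0,0,0],
    [0,0,0],
    [0,0,0],
    [0,0,0],
    [0,0,0],
  ],
  rot=[
    [0,0,0],
    [0,0,0],
    [0,0,0],
    [0,0,0],
    [0,0,0],
  ],
  fingers=0.6,
)

```text
clock: 17.5
eef_pos: [387.7, 292.1, 33.2]
tcp_rot: [-3.141, 0.0, 1.572]
contact_force: [-0.2, -0.0, 0.5]
opening: 0.597
grasp_force: 0.0
```

Emit:
play_rows(
  dp=[
    [0,0,-0.3],
    [0,0,-0.9],
    [0,0,-1.7],
    [0,0,-2.5],
    [0,0,-3.3],
  ],
  rot=[
    [0,0,0],
    [0,0,0],
    [0,0,0],
    [0,0,0],
    [0,0,0],
  ],
)

```text
clock: 17.92
eef_pos: [387.3, 291.8, 166.5]
tcp_rot: [-3.141, 0.0, 1.572]
contact_force: [0.3, 0.8, -0.6]
opening: 0.599
grasp_force: 0.0
```

Emit:
play_rows(
  dp=[
    [-0.8,0,-0.5],
    [-1.6,0,-1],
    [-2.4,0,-1.5],
    [-3,0,-2],
    [-3,0,-2],
  ],
  rot=[
    [0,0,0],
    [0,0,0],
    [0,0,0],
    [0,0,0],
    [0,0,0],
  ],
)

```text
clock: 18.33
eef_pos: [388.9, 169.6, 248.6]
tcp_rot: [3.137, -0.001, 1.571]
contact_force: [0.9, 0.8, 0.6]
opening: 0.603
grasp_force: 0.0
```

Run:
```python
from h import *
plan([])
a=optics.grab_frame("top")["color"];b=optics.grab_frame("side")["color"];w=optics.grab_frame("wrist")["color"]
o=np.zeros((600,800,3),np.uint8)
o[:300,:400]=cv2.resize(a[125:285,150:364],(400,300));o[:300,400:]=cv2.resize(b[140:290,120:320],(400,300));o[300:,:400]=cv2.resize(w,(400,300))
o[300:,400:]=cv2.resize(a[120:210,215:335],(400,300))
cv2.imwrite("pics/m5.png",o[:,:,::-1])
```

```text
t 18.33 p [388.9 169.6 248.6] rpy [ 3.137e+00 -1.000e-03  1.571e+00] F [0.9 0.8 0.6] open 0.603 q [ 0.41  0.01  2.02 -0.    1.11  0.41]
```

View pics/m5.png

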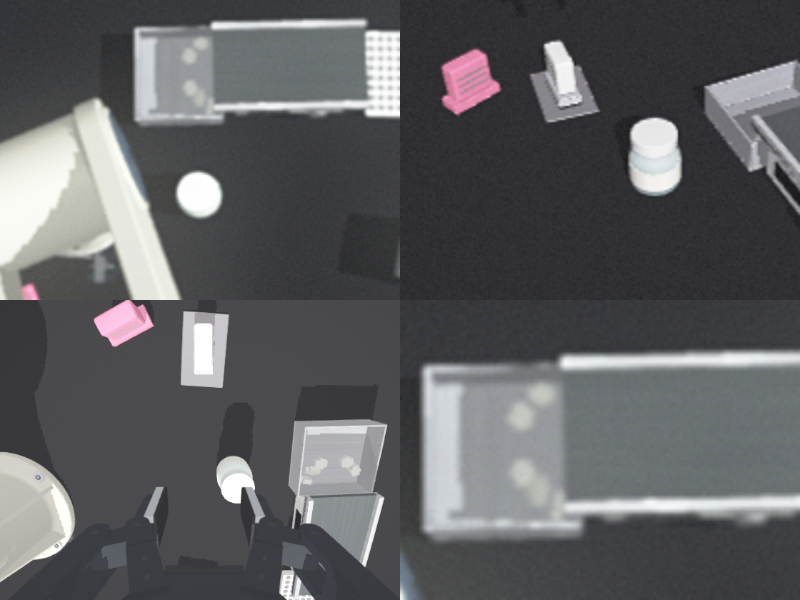

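The picture shows the scraper upright on its mat (side crop (560,75)) and the deck clear. All five chips are in the tray: wrist view (347,463), (354,470), (321,463), (313,469), (307,481).

Emit:
play_rows(
  dp=[
    [0,0,0],
    [0,0,0],
    [0,0,0],
  ],
  rot=[
    [0,0,0],
    [0,0,0],
    [0,0,0],
  ],
)

```text
clock: 18.73
eef_pos: [387.5, 172.6, 244.4]
tcp_rot: [-3.14, 0.001, 1.573]
contact_force: [-1.1, 0.9, 0.3]
opening: 0.596
grasp_force: 0.0
```

```bash
python3 -c "
from h import *
print(r.sign_off())"
```

```text
the job is handed in; nothing more can be done
None
```

All five chips are in the tray, the scraper stands upright on its mat with the gripper clear, and the job was handed in at about 19 s; the hand-in returned no verdict.

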